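Make up a printing kit and a signing kit in the woodblock print studio

TASK

Make up two kits from the stock on the bench, each thing set down upright and flat in the pocket cut for it: in the red-lined tray the carved wooden block lying carved side up in the long pocket, the round rubbing pad in the large square pocket and the red-capped ink jar in the small square pocket; in the blue-lined tray the white porcelain paste pot in the larger pocket and the green stone seal, standing, in the smaller one. Never tip over the ink jar, the paste pot or the seal, and leave the black-capped jar, the water bottle and the bowl where they stand.

Things in the scene. Friction and masses are not known exactly. Their poses are not given: they have to be found in the camera images.
- tray_red: Fixed wooden kit tray with red-lined pockets, 124 x 254 mm (x, y), 14 mm high. Origin: centre of its underside. Pockets 9 mm deep, floors 5 mm above the bench, in a row along its y, centred on x = 0: long one (block) 110 mm in x, 66 mm in y, at y = -87 mm; large square (rubbing pad) 94 mm, at y = 0; small square (jar) 66 mm, at y = +87 mm. Yaw within 0.25 rad. May trade places with the blue tray.
- tray_blue: Fixed wooden kit tray with blue-lined pockets, 92 x 154 mm (x, y), 14 mm high. Origin: centre of its underside. Two square pockets 9 mm deep, floors 5 mm above the bench, centred on x = 0: larger one (paste pot) 78 mm, at y = -31 mm; smaller one (seal) 48 mm, at y = +46 mm. Yaw within 0.25 rad.
- carved_block: Loose wooden printing block lying flat, 90 x 46 x 30 mm (x, y, z), about 0.09 kg; a landscape is carved on its upper side and inked red (1 mm of relief). Origin: centre of its underside; x along its length. Either end may point either way in its pocket.
- baren: Loose round rubbing pad: a light wooden disc 72 mm across and 14 mm thick, with a darker bar handle standing on it, 60 x 16 mm (x, y), from 14 mm to 42 mm above the underside; about 0.09 kg. Origin: centre of its underside; x along the handle. It is easiest to pinch by the handle.
- jar_red: Loose closed round ink jar, 44 mm across and 52 mm high, red cap, red ink and a paper band; about 0.12 kg. Origin: centre of its underside, z up.
- paste_pot: Loose closed round white porcelain pot of seal paste, 56 mm across and 34 mm high, with a blue ring on its lid; about 0.12 kg. Origin: centre of its underside, z up.
- seal: Loose green stone seal, a square prism 26 x 26 mm and 60 mm high, standing upright; about 0.11 kg. Origin: centre of its underside; x and y across its flat sides.
- jar_black: Loose ink jar just like the red-capped one (44 mm across, 52 mm high) but with a black cap and black ink; it stays where it stands in the stock. Origin: centre of its underside.
- bottle: Bystander: clear water bottle with a blue cap, 64 mm across and 190 mm high, standing at one side of the bench. Origin: centre of its underside.
- bowl: Bystander: terracotta bowl, 150 mm across and 55 mm high, at the other side of the bench. Origin: centre of its underside.
Things that resemble listed ones, but are neither listed nor needed, are in the scene too. Leave any turquoise look-alike of the baren alone.

How it is judged (in metres and radians):
At the end, for the whole second after the job is handed in: All five things in their own pockets, as the goal says: within 12 mm (block) or 13 mm (others) of the pocket's centre along both tray axes, underside on the pocket floor (within 3 mm), upright to 0.12 rad (block carved side up), released and at rest (x of carved_block in the frame of tray_red between -0.012 and 0.012 m and y of carved_block in the frame of tray_red between -0.099 and -0.075 m and z of carved_block in the frame of tray_red between 0.002 and 0.008 m and angle between each of carved_block, baren, jar_red, paste_pot, seal's own z axis and vertical below 0.12 rad and linear speed of each of carved_block, baren, jar_red, paste_pot, seal below 0.02 m/s and angular speed of each of carved_block, baren, jar_red, paste_pot, seal below 0.2 rad/s and contact force between the fingers and carved_block below 0.3 N and x of baren in the frame of tray_red between -0.013 and 0.013 m and y of baren in the frame of tray_red between -0.013 and 0.013 m and z of baren in the frame of tray_red between 0.002 and 0.008 m and contact force between the fingers and baren below 0.3 N and x of jar_red in the frame of tray_red between -0.013 and 0.013 m and y of jar_red in the frame of tray_red between 0.074 and 0.1 m and z of jar_red in the frame of tray_red between 0.002 and 0.008 m and contact force between the fingers and jar_red below 0.3 N and x of paste_pot in the frame of tray_blue between -0.013 and 0.013 m and y of paste_pot in the frame of tray_blue between -0.044 and -0.018 m and z of paste_pot in the frame of tray_blue between 0.002 and 0.008 m and contact force between the fingers and paste_pot below 0.3 N and x of seal in the frame of tray_blue between -0.013 and 0.013 m and y of seal in the frame of tray_blue between 0.033 and 0.059 m and z of seal in the frame of tray_blue between 0.002 and 0.008 m and contact force between the fingers and seal below 0.3 N); the robot touches nothing.
It fails at once if the red-capped jar, the paste pot or the seal is tipped over (angle between any of jar_red, paste_pot, seal's own z axis and vertical above 0.8 rad).
It fails at once if the black-capped jar, the water bottle or the bowl is moved more than 20 mm (distance of any of jar_black, bottle, bowl from where it was at the start of the episode above 0.02 m).
It also fails if it takes over 120 s, if anything falls off the work surface, if the arm or the gripper's body presses on something with over 40 N, if the wrist force passes 120 N, or if a joint passes its speed limit or range.

ROBOT

A 6-joint arm with a two-finger parallel gripper is mounted at the origin on the work surface. World frame = base frame: x ahead of the robot, y to its left, z up, the work surface at z = 0. Lengths are in m, angles in degrees, forces in N, time in s.
With the tool pointing down it reaches from about 0.4 to 0.825 m from the base axis. Payload 7 kg.
Tool frame: the origin (TCP) lies midway between the tips of the shut fingers; the grasp point (between the pads) lies 19 mm behind it; z points along the fingers, y is the line along which they close (so a half turn about z gives the same grasp; the last joint's range is limited). The gripper opens to 88 mm and grips with 3 to 60 N. Pads are 19 mm wide; open, the fingers measure 130 mm over their backs; the gripper's body (78 mm by 193 mm) begins 47 mm behind the grasp point.
Start: joints at [16.507, 20.546, 0.682, 0, -70.136, -16.507], TCP at [0.675, -0, 0.227] pointing down, gripper open.
Joint ranges: [-176.03, 176.03], [-82.01, 121.73], [-58.28, 71.71], [-173.87, 95.51], [-174.79, -0.11], [-173.66, 173.66]. Speed limits (degrees/s): [136.94, 136.94, 172.46, 180, 180, 180].

INTERFACE

Orientations are given as [roll, pitch, yaw] about the fixed x, y, z axes, in that order (R = Rz(yaw) Ry(pitch) Rx(roll)).
In Python, from plant import r gives the robot as it stands.
- The arm moves only by the tool carry_out, never from a script. Its argument "deltas" is a list of rows, each a list of 3 entries, a list of its own where there are three numbers: the opening, from 0 (shut) to 1 (fully open), then the shift along the tool's x, y, z in mm, then the turn, a rotation vector about the tool's x, y, z in rad. In form: [[gripper, [tx, ty, tz], [rx, ry, rz]], ...]. A call has 1 to 12 rows; each row is the pose to reach, as a shift and turn from the pose commanded when the call began, along the tool's axes at that moment; what a row does not reach only later rows make up. A row lasts 1/10 s, in which the tool goes at most 50 mm and 8.59 degrees, less where a joint would pass 70% of its speed; a pose out of reach is approached as far as the arm can. A call with a gripper value outside its range is refused whole. The fingers move at their own pace and stop on an object; "squeeze" is the grip in N (left out, the last holds). Time passes only in rows, so rows that repeat a pose let the fingers close. It gives the time, the measured TCP pose, the force, the opening and the grip force at its end, in the units of the state.
- r.get_state(): the state, without advancing time (a new reading comes with each control period).
- r.capture(name): name is "scene" or "side" or "wrist"; returns (picture, depth): 384x512x3 uint8, red, green, blue; 384x512 float32, m along the optical axis (not along the pixel's ray), 0 where there is no reading.
- r.get_calibration(name): a dict with "fov_y" (degrees; the focal length in pixels is half the picture's height over the tangent of half this angle, whatever the lens; pixels are square), "cx", "cy" (the principal point, pixels), "distortion" ([k1, k2, p1, p2, k3] as OpenCV has them; the pictures are not rectified), "view" (4x4, takes a point from world to camera coordinates). Camera axes: x right, y down, z forward; pixel columns grow to the right and rows downward; lengths in m; the calibration is good to about 2 mm. A picture is of the moment at which its call begins: read the wrist's pose just before it. get_calibration takes no time and is no camera call; for the wrist camera it gives the pose at the moment of the call.
- r.close_job(): hands the job in; it is judged then, once.
The state is a dict: "time_s": time; "joints": joint angles; "qd": joint speeds; "joint_torque": joint torques, N m; "tcp_pos": TCP position; "eef_rot": TCP orientation; "contact_force": force on the tool from outside, world axes, zero at the start; "moment": the same for the moment, N m; "gripper_width": finger opening in m; "gripper_force": force on a finger pad.
Only numpy, scipy, OpenCV 4.12 (cv2) and the standard library are available. Lean on these libraries where they do the work, as an engineer would, in place of code of your own. Each camera call takes 0.05 s, during which the arm holds its last target. There are 200 camera calls.

## Working session

There is one attempt and no reset: what is moved stays moved. The work goes in short steps, Python scripts to look and compute and a tool call to move; the robot and the scene stay as the last step left them, time stands still between calls to the robot, and variables do not carry over. Pictures are saved under pics/ and viewed, at most 14 in all, crops included, and the job is handed in when it is done.

Besides the shell and the picture viewer there is one more tool, called after "Emit:" as name(argument=value, ...) on one line, values as JSON. carry_out: Moves the arm, as the interface text tells. Its arguments: {"type":"object","properties":{"deltas":{"type":"array"},"squeeze":{"type":"number"}},"required":["deltas"]}

```bash
ls; mkdir -p pics
cat > h.py <<'E'
import numpy as np, cv2
from plant import r
def cap(n):
    c=r.get_calibration(n); p,d=r.capture(n); return p,d,c
def K(c):
    f=192/np.tan(np.radians(c['fov_y'])/2); return np.array([[f,0,c['cx']],[0,f,c['cy']],[0,0,1.]])
def world(d,c):
    h,w=d.shape; u,v=np.meshgrid(np.arange(w),np.arange(h))
    n=cv2.undistortPoints(np.stack([u,v],-1).reshape(-1,1,2).astype(np.float64),K(c),np.array(c['distortion'],float)).reshape(h,w,2)
    P=np.dstack([n*d[...,None],d]); V=np.array(c['view']); 
    return (P-V[:3,3])@V[:3,:3]
def proj(X,c):
    V=np.array(c['view']); X=np.atleast_2d(X).astype(float)
    return cv2.projectPoints(X,cv2.Rodrigues(V[:3,:3])[0],V[:3,3],K(c),np.array(c['distortion'],float))[0].reshape(-1,2)
E
python3 - <<'E'
from h import *
print(r.get_state())
for n in ['scene','side']:
    p,d,c=cap(n); np.savez(f'{n}0.npz',p=p,d=d,**{k:np.array(v) for k,v in c.items()})
    W=world(d,c); print(n,c, W[192,256])
    cv2.imwrite(f'pics/{n}0.png',cv2.resize(p[...,::-1],(800,600),interpolation=cv2.INTER_CUBIC))
E
```

```text
pics
{'time_s': 0.0, 'joints': array([ 1.65080398e+01,  2.05916865e+01,  6.32194903e-01, -1.89739363e-02,
       -7.01341391e+01, -1.65082500e+01]), 'qd': array([-0.08535955,  0.04809055, -0.04947293, -0.02392313,  0.02385875,
       -0.01010736]), 'joint_torque': array([-8.00930356e-04, -5.82726967e+01,  2.93058443e+01,  6.99745238e+00,
        6.93249181e-03, -2.06530804e-04]), 'tcp_pos': array([ 6.74509683e-01, -2.12775164e-05,  2.25611447e-01]), 'eef_rot': array([ 1.79905160e+02, -9.50666604e-03, -9.00066647e+01]), 'contact_force': array([-0.13835302,  0.51040043, -0.22722937]), 'moment': array([-0.02511341,  0.00802541,  0.00282121]), 'gripper_force': 0.0, 'gripper_width': 0.08756888108466561}
scene {'fov_y': 44.155172123487986, 'cx': 255.1655261413175, 'cy': 185.16953311479912, 'distortion': array([-0.16559241,  0.        ,  0.        ,  0.        ,  0.        ]), 'view': array([[-0.46501355,  0.885191  ,  0.01411668,  0.21788589],
       [ 0.45964108,  0.25502789, -0.85070022, -0.17190786],
       [-0.75663233, -0.38909852, -0.52546157,  1.96678734],
       [ 0.        ,  0.        ,  0.        ,  1.        ]])} [ 4.34157844e-01 -1.48002053e-02  1.79008810e-04]
side {'fov_y': 45.53948905252629, 'cx': 252.41296274609346, 'cy': 189.03058510287778, 'distortion': array([-0.15992124,  0.        ,  0.        ,  0.        ,  0.        ]), 'view': array([[ 0.97887419, -0.2033233 ,  0.02156292, -0.42476921],
       [-0.11381264, -0.62945442, -0.76865715,  0.07733691],
       [ 0.16985878,  0.74996451, -0.63929744,  1.33131141],
       [ 0.        ,  0.        ,  0.        ,  1.        ]])} [4.50895503e-01 2.65806323e-02 2.47944106e-05]
```

View pics/scene0.png

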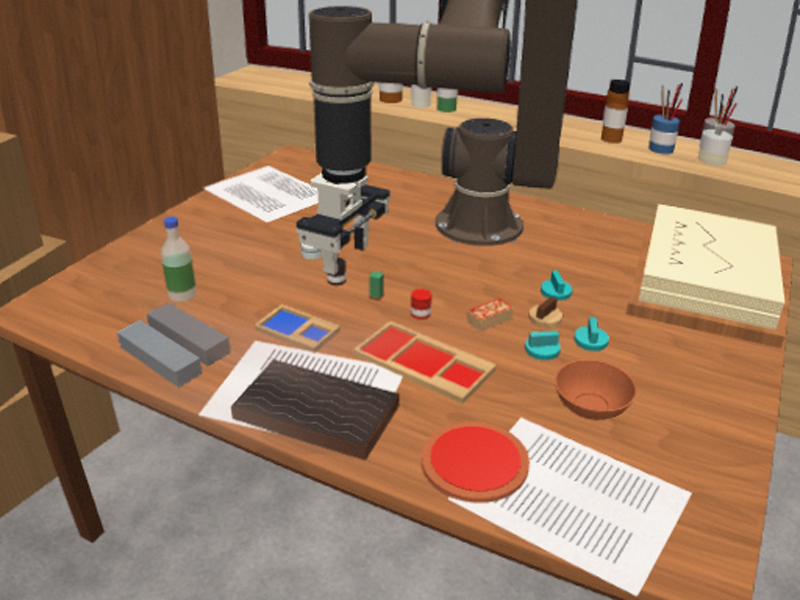

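View pics/side0.png

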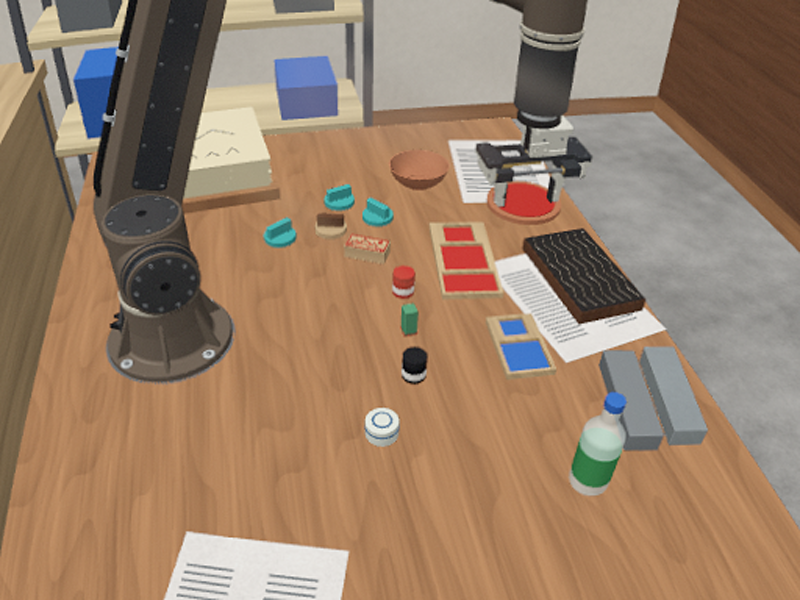

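Side picture (800x600), possible confusions:
- **Baren:** wooden disc with a dark handle at (331,223). The turquoise look-alikes are at (281,232), (339,195) and (377,211).
- **Red jar:** (403,281). The black-capped jar at (414,364) stays put.
- **Block:** carved and inked red at (367,248). The dark carved slab at (583,272) and the grey bars are decoys.
- **Seal:** (409,319).
- **Paste pot:** (382,426).
- **Trays:** red at (464,258), blue at (521,345).

Next I measure by cloud and take a close crop.

Run:
```python
from h import *
import h
tot=[]
for n in ['side','scene']:
    z=np.load(f'{n}0.npz'); c={k:z[k] for k in z.files}; p,d=z['p'],z['d']; W=world(d,{**c,'fov_y':float(c['fov_y']),'cx':float(c['cx']),'cy':float(c['cy'])})
    m=(d>0)&(W[...,2]>.006)&(W[...,2]<.08)&(W[...,0]>.25)&(W[...,0]<.85)&(abs(W[...,1])<.5)
    N,L,S,C=cv2.connectedComponentsWithStats(m.astype(np.uint8))
    print(n,'table z',np.median(W[...,2][(d>0)&(W[...,0]>.3)&(W[...,0]<.6)&(abs(W[...,1])<.3)]))
    for i in range(1,N):
        if S[i,4]<25: continue
        q=W[L==i]; col=p[L==i].mean(0).astype(int); zt=np.percentile(q[:,2],97); t=q[q[:,2]>zt-.006]
        print((C[i]*1.5625).astype(int),S[i,4],'lo',q.min(0).round(3),'hi',q.max(0).round(3),'top',((t.min(0)+t.max(0))/2).round(3),col)
    if n=='side':
        cr=p[110:290,160:370,::-1]; cv2.imwrite('pics/crop0.png',cv2.resize(cr,None,fx=3.3,fy=3.3,interpolation=cv2.INTER_CUBIC))
```

```text
side table z 0.00023775941282928577
[421 174] 398 lo [0.516 0.384 0.006] hi [0.664 0.5   0.059] top [0.59  0.442 0.054] [149  98  72]
[517 203] 610 lo [0.729 0.233 0.006] hi [0.85  0.423 0.019] top [0.791 0.323 0.015] [187  76  61]
[338 196] 234 lo [0.347 0.367 0.006] hi [0.417 0.422 0.047] top [0.383 0.402 0.042] [ 61 149 146]
[376 212] 241 lo [0.426 0.283 0.006] hi [0.496 0.356 0.044] top [0.46  0.325 0.041] [ 63 157 154]
[330 224] 262 lo [0.313 0.256 0.006] hi [0.382 0.31  0.045] top [0.347 0.292 0.04 ] [139 111  84]
[290 230] 51 lo [0.25  0.254 0.007] hi [0.265 0.3   0.043] top [0.254 0.293 0.041] [ 67 151 148]
[463 256] 835 lo [ 0.533 -0.006  0.006] hi [0.692 0.267 0.02 ] top [0.612 0.13  0.015] [191 157 121]
[567 274] 1656 lo [ 0.75  -0.11   0.006] hi [0.85  0.158 0.038] top [0.801 0.025 0.034] [63 53 47]
[366 247] 372 lo [0.362 0.146 0.006] hi [0.461 0.229 0.034] top [0.412 0.19  0.03 ] [177 135 103]
[402 280] 244 lo [0.438 0.025 0.006] hi [0.484 0.071 0.055] top [0.462 0.05  0.051] [175  90  79]
[408 318] 187 lo [ 0.433 -0.084  0.006] hi [ 0.46  -0.054  0.062] top [ 0.447 -0.
[... 1425 characters left out ...]
300 328] 535 lo [ 0.59  -0.228  0.006] hi [ 0.696 -0.067  0.018] top [ 0.644 -0.147  0.014] [171 140 114]
[591 335] 308 lo [0.346 0.37  0.006] hi [0.423 0.441 0.047] top [0.384 0.404 0.043] [ 60 161 155]
[432 363] 1281 lo [ 0.536 -0.002  0.006] hi [0.696 0.264 0.02 ] top [0.616 0.13  0.016] [201 135  94]
[542 343] 342 lo [0.442 0.287 0.006] hi [0.502 0.361 0.047] top [0.464 0.324 0.043] [ 62 151 145]
[332 391] 1845 lo [ 0.72  -0.108  0.006] hi [0.85  0.16  0.039] top [0.801 0.025 0.035] [82 69 63]
[588 385] 1189 lo [0.512 0.389 0.006] hi [0.667 0.5   0.061] top [0.59  0.444 0.056] [163  90  57]
[481 449] 1791 lo [0.728 0.237 0.007] hi [0.85  0.416 0.02 ] top [0.791 0.328 0.016] [221  72  56]
```

View pics/crop0.png

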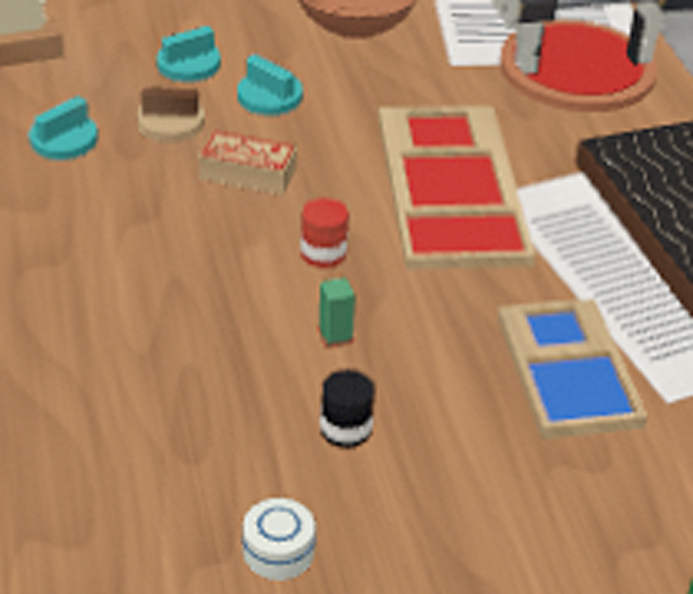

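The crop confirms the choices. The baren is the wooden disc with the dark handle at crop (170,110), next to the three turquoise ones. The red jar is at (325,232), and the block is carved side up at (248,160). Now tray and object orientations, plus a wrist look.

```bash
cat >> h.py <<'E'
def rect(P):
    (c,s,a)=cv2.minAreaRect((P[:,:2]*1000).astype(np.float32)); 
    if s[0]<s[1]: s=s[::-1]; a+=90
    return np.round(c,1),np.round(s,1),round((a+90)%180-90,1)   # mm, long side angle deg
B={'red':(.50,.72,-.04,.30,.011,.018),'blue':(.56,.72,-.26,-.03,.011,.018),'block':(.34,.49,.12,.25,.025,.04),'baren':(.30,.40,.24,.35,.036,.05),'disc':(.30,.40,.24,.35,.008,.018),'jar':(.42,.51,.0,.1,.046,.06),'seal':(.42,.49,-.1,-.03,.054,.07),'black':(.39,.47,-.22,-.14,.046,.06),'pot':(.31,.40,-.35,-.25,.031,.045)}
def meas(n,c,d):
    W=world(d,c)
    for k,b in B.items():
        m=(d>0)&(W[...,0]>b[0])&(W[...,0]<b[1])&(W[...,1]>b[2])&(W[...,1]<b[3])&(W[...,2]>b[4])&(W[...,2]<b[5])
        m=cv2.morphologyEx(m.astype(np.uint8),cv2.MORPH_OPEN,np.ones((2,2)))>0
        if m.sum()>20: print(n,k,m.sum(),*rect(W[m]),'z',np.median(W[m][:,2]).round(4))
E
python3 - <<'E'
from h import *
for n in ['side','scene']:
    z=np.load(f'{n}0.npz'); c={k:(z[k] if z[k].ndim else float(z[k])) for k in z.files}; meas(n,c,z['d'])
p,d,c=cap('wrist'); meas('wrist',c,d); V=c['view']; print(c['fov_y'],-V[:3,:3].T@V[:3,3],V[2,:3])
cv2.imwrite('pics/w0.png',p[...,::-1])
E
```

```text
side red 292 [618.3 133.3] [266.6 130.1] 81.9 z 0.0119
side blue 473 [ 471.9 -560. ] [1089.5  136.9] 67.3 z 0.0137
side block 222 [ 287.8 -405.1] [1271.5   90. ] 77.9 z 0.028
side baren 56 [368.2 304.8] [83.9 44.9] 39.8 z 0.0384
side disc 114 [354.1 278.5] [75.2 39.2] 12.1 z 0.0112
side jar 104 [ 330.8 -459. ] [1183.5   40.5] 75.1 z 0.0492
side seal 59 [458.2 -38.9] [91.9 26.9] 71.9 z 0.0575
side black 160 [ 447.7 -169.4] [85.2 38.8] 39.8 z 0.0523
side pot 274 [ 266.4 -650.5] [781.4  53.2] 76.1 z 0.0342
scene red 611 [1053.7  402.6] [1273.6  268.1] 31.0 z 0.0129
scene blue 240 [1102.1  245.1] [1344.   166.4] 40.3 z 0.0123
scene block 213 [1028.5  376.5] [1363.9   87.5] 16.9 z 0.0289
scene baren 55 [321.7 299.7] [121.1  19.3] -5.6 z 0.0387
scene disc 129 [354.7 303.2] [77.8 57. ] -59.8 z 0.0129
scene jar 86 [1034.7  311. ] [1406.3   40.3] 24.1 z 0.051
scene seal 35 [406.5 -74.2] [115.6  21.4] 14.1 z 0.0574
scene black 24 [ 392.4 -189.6] [116.2  13.9] 31.8 z 0.0509
wrist red 3061 [604.3  77.5] [299.2 150.5] 87.9 z 0.0148
wrist blue 3685 [ 638.7 -130.7] [127.8  95.6] 87.3 z 0.0146
wrist jar 830 [542.6  12.7] [313.1  41.5] -26.1 z 0.0526
wrist seal 560 [530.8 -65.6] [287.1  30.5] -2.5 z 0.0603
wrist black 1035 [ 522.7 -143.6] [330.4  37.2] 18.0 z 0.0523
65.50536238445677 [ 0.67403825 -0.07476059  0.38468959] [-6.59799477e-04  2.79641157e-01 -9.60104363e-01]
```

View pics/w0.png

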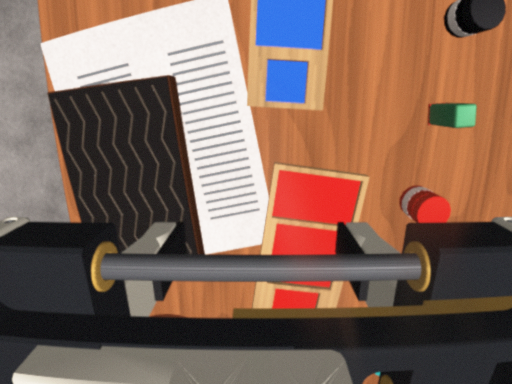

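The wrist view shows the blue tray at (290,50), red tray at (315,220), red jar at (427,205), seal at (453,115) and black jar at (475,15). I fix the mask shift caused by the even kernel and re-measure.

```bash
sed -i 's/m=cv2.morphologyEx(m.astype(np.uint8),cv2.MORPH_OPEN,np.ones((2,2)))>0/m\&=cv2.erode(cv2.boxFilter(m.astype(np.float32),-1,(3,3)),np.ones((1,1)))>.4/' h.py
python3 - <<'E'
from h import *
for n in ['side','scene']:
    z=np.load(f'{n}0.npz'); c={k:(z[k] if z[k].ndim else float(z[k])) for k in z.files}; meas(n,c,z['d'])
p,d,c=cap('wrist'); meas('wrist',c,d)
E
```

```text
side red 435 [612.5 130.4] [258.8 125.2] 82.2 z 0.0129
side blue 502 [ 640.3 -145.9] [160.6  94.4] 86.9 z 0.0142
side block 228 [413.5 188.7] [90.1 50.9] -30.6 z 0.0285
side baren 57 [346.7 291.7] [55.6 20.9] -8.6 z 0.0394
side disc 116 [347.4 277.5] [68.6 42.3] -1.3 z 0.0122
side jar 105 [462.5  49.6] [42.3 40.5] 78.2 z 0.05
side seal 60 [446.8 -67.9] [29.2 24.1] -84.3 z 0.058
side black 162 [ 430.4 -183.4] [41.8 40.5] 5.8 z 0.0526
side pot 282 [ 350.2 -301.2] [53.7 53.1] 77.9 z 0.0344
scene red 714 [614.9 130.6] [254.2 129.7] 82.4 z 0.0138
scene blue 311 [ 644.2 -147.9] [157.3  97.7] 88.0 z 0.0133
scene block 219 [415.9 189.2] [89.3 48.5] -25.9 z 0.0295
scene baren 56 [350.4 293.3] [60.5 17.9] -15.7 z 0.0412
scene disc 132 [356.7 296. ] [67.8 66.6] -72.3 z 0.0132
scene jar 87 [462.6  51.3] [45.9 41.2] 16.8 z 0.0512
scene seal 36 [451.  -66.5] [35.2 25.7] 4.1 z 0.0583
scene black 25 [ 424.9 -172.2] [42.9 13.7] 39.6 z 0.0514
wrist red 3073 [609.3 116.5] [218.  124.9] 82.1 z 0.0148
wrist blue 3677 [ 641.4 -129.4] [122.1  92.8] 87.2 z 0.0147
wrist jar 834 [462.2  49.2] [44.1 34.1] 0.8 z 0.0525
wrist seal 567 [447.6 -64. ] [26.4 26.4] -84.9 z 0.0602
wrist black 1008 [ 430.8 -172.3] [44.8 30.6] 4.0 z 0.0524
```

Emit:
carry_out(deltas=[[1,[-189,260,47],[0,0,-1.08]],[1,[-189,260,47],[0,0,-1.08]],[1,[-189,260,47],[0,0,-1.08]],[1,[-189,260,47],[0,0,-1.08]],[1,[-189,260,47],[0,0,-1.08]],[1,[-189,260,47],[0,0,-1.08]],[1,[-189,260,47],[0,0,-1.08]],[1,[-189,260,47],[0,0,-1.08]],[1,[-189,260,47],[0,0,-1.08]],[1,[-189,260,47],[0,0,-1.08]],[1,[-189,260,47],[0,0,-1.08]],[1,[-189,260,47],[0,0,-1.08]]], squeeze=15)

```text
time_s: 1.4
tcp_pos: [0.4153, 0.1886, 0.1794]
eef_rot: [180.0, 0.0, -28.2]
contact_force: [-0.3, 0.0, 0.1]
gripper_width: 0.0873
gripper_force: 0.0
```

```bash
cat >> h.py <<'E'
def go(x,y,z,psi,cur=None):  # mm, deg -> tool deltas from measured (or given) pose
    if cur is None:
        s=r.get_state(); cur=[*(np.array(s['tcp_pos'])*1000),s['eef_rot'][2]]
    a=np.radians(cur[3]); dx,dy,dz=x-cur[0],y-cur[1],z-cur[2]
    print('from',np.round(cur,1),'delta',np.round([dx*np.cos(a)+dy*np.sin(a),dx*np.sin(a)-dy*np.cos(a),-dz],1),'rz',round(-np.radians(psi-cur[3]),3))
E
python3 - <<'E'
from h import *
p,d,c=cap('wrist'); meas('wrist',c,d)
cv2.imwrite('pics/w1.png',p[...,::-1])
go(415,189,12,-28)
E
```

```text
wrist red 4936 [561.  173.1] [237.5  81.6] 60.6 z 0.0148
wrist block 3530 [412.3 192.9] [90.2 46.1] -27.7 z 0.0311
wrist baren 252 [348.4 296.9] [59.8 15.3] -13.1 z 0.0421
wrist disc 680 [347.2 290.7] [68.6 57.9] -13.4 z 0.0145
wrist jar 1867 [461.8  53.8] [43.5 43.1] 49.4 z 0.0527
wrist seal 845 [447.  -63.1] [27.2 26.8] -82.5 z 0.0604
from [415.3 188.6 179.4 -28.2] delta [ -0.5  -0.2 167.4] rz -0.004
```

View pics/w1.png

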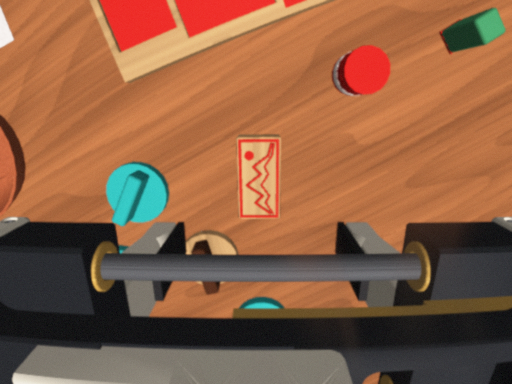

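The wrist view shows the block at (259,178), carved side up, between the fingers. The baren is at (210,260), with turquoise pads at (135,192) and (262,305). Descending.

Emit:
carry_out(deltas=[[1,[-4,-1.5,50],[0,0,0]],[1,[-4,-1.5,100],[0,0,0]],[1,[-4,-1.5,140],[0,0,0]],[1,[-4,-1.5,160],[0,0,0]],[1,[-4,-1.5,167],[0,0,0]],[1,[-4,-1.5,167],[0,0,0]],[0.3,[-4,-1.5,167],[0,0,0]],[0.3,[-4,-1.5,167],[0,0,0]],[0.3,[-4,-1.5,167],[0,0,0]],[0.3,[-4,-1.5,167],[0,0,0]],[0.3,[-4,-1.5,167],[0,0,0]],[0.3,[-4,-1.5,167],[0,0,0]]], squeeze=15)

```text
time_s: 2.65
tcp_pos: [0.4122, 0.1923, 0.0128]
eef_rot: [-180.0, -0.0, -28.1]
contact_force: [-1.8, -0.5, 4.6]
gripper_width: 0.046
gripper_force: 15.0
```

Emit:
carry_out(deltas=[[0.3,[0,0,-40],[0,0,0]],[0.3,[0,0,-90],[0,0,0]],[0.3,[0,0,-130],[0,0,0]],[0.3,[237,41,-130],[0,0,-0.35]],[0.3,[237,41,-130],[0,0,-0.35]],[0.3,[237,41,-130],[0,0,-0.35]],[0.3,[237,41,-130],[0,0,-0.35]],[0.3,[237,41,-130],[0,0,-0.35]],[0.3,[237,41,-130],[0,0,-0.35]],[0.3,[237,41,-130],[0,0,-0.35]],[0.3,[237,41,-130],[0,0,-0.35]],[0.3,[237,41,-130],[0,0,-0.35]]], squeeze=15)

```text
time_s: 3.85
tcp_pos: [0.6009, 0.0451, 0.1426]
eef_rot: [-180.0, 0.0, -8.0]
contact_force: [-0.1, 0.7, -1.5]
gripper_width: 0.0458
gripper_force: 15.0
```

```bash
cat >> h.py <<'E'
def pockets(p,d,c):
    W=world(d,c); hsv=cv2.cvtColor(p,cv2.COLOR_RGB2HSV); H=hsv[...,0]; s=hsv[...,1]>150
    for nm,m in (('R',s&((H<6)|(H>174))),('B',s&(H>105)&(H<130))):
        m=m&(d>0)&(abs(W[...,2]-.0055)<.004)&(W[...,0]>.5)&(W[...,0]<.72)
        N,L,S,C=cv2.connectedComponentsWithStats(m.astype(np.uint8))
        for i in range(1,N):
            if S[i,4]>150: print('pocket',nm,S[i,4],*rect(W[L==i]),'z',np.median(W[L==i][:,2]).round(4),'px',C[i].astype(int))
E
python3 - <<'E'
from h import *
for n in ['wrist','side','scene']:
    p,d,c=cap(n); print(n); pockets(p,d,c)
    if n=='wrist': cv2.imwrite('pics/w2.png',p[...,::-1]); meas(n,c,d)
E
```

```text
wrist
pocket R 2126 [638.6  42.9] [66.1 31.1] 82.0 z 0.0062 px [258 140]
pocket R 7543 [611.6 135.5] [93.6 93.3] 82.6 z 0.0062 px [171 176]
pocket R 3341 [623.6 223.3] [64.8 63.4] -7.5 z 0.0062 px [ 90 179]
pocket B 5030 [ 638.9 -178.6] [77.1 74.1] -2.9 z 0.0061 px [474 110]
pocket B 2064 [ 642.9 -100.8] [46.8 45.4] -3.1 z 0.0061 px [401 116]
wrist red 7208 [612.6 134.9] [255.4 124.3] 82.2 z 0.0147
wrist blue 5604 [ 640.8 -142.8] [151.7  92.9] 87.1 z 0.0146
side
pocket R 329 [614.2 138.1] [93.4 79.5] -10.5 z 0.0042 px [296 164]
pocket R 289 [602.6  52.1] [106.6  54.9] -8.9 z 0.0042 px [299 180]
pocket B 379 [ 641.8 -174.7] [71.6 70. ] -1.7 z 0.0057 px [335 227]
scene
pocket R 316 [595.7  40.6] [103.7  59.7] -8.8 z 0.0051 px [247 219]
pocket R 440 [607.4 126.7] [88.6 87.2] 81.9 z 0.0046 px [270 229]
pocket R 210 [619.5 213.3] [59.5 57.5] 80.2 z 0.0062 px [295 239]
pocket B 182 [ 633.  -183.1] [69.  64.3] 87.8 z 0.0041 px [182 205]
```

View pics/w2.png

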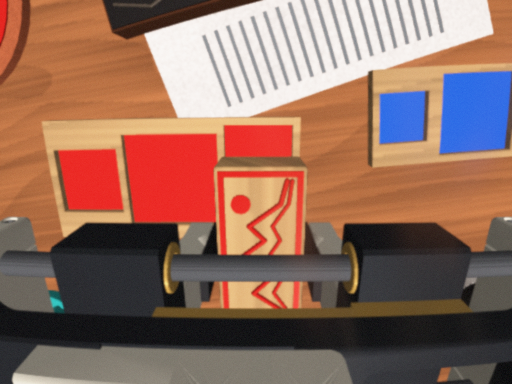

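The wrist view shows the block held at (260,235) over the long pocket, with the red pockets at (171,176) and (90,179) and the blue tray at (440,115). The pocket sizes check out. Lowering.

Emit:
carry_out(deltas=[[0.3,[0,-2.5,45],[0,0,0]],[0.3,[0,-2.5,85],[0,0,0]],[0.3,[0,-2.5,110],[0,0,0]],[0.3,[0,-2.5,120],[0,0,0]],[0.3,[0,-2.5,124],[0,0,0]],[0.3,[0,-2.5,124],[0,0,0]],[0.3,[0,-2.5,124],[0,0,0]]])

```text
time_s: 4.7
tcp_pos: [0.6032, 0.0473, 0.0201]
eef_rot: [-179.9, -0.1, -8.0]
contact_force: [-0.8, -0.4, -0.2]
gripper_width: 0.0457
gripper_force: 15.0
```

Emit:
carry_out(deltas=[[0.3,[0,0,1],[0,0,0]],[0.3,[0,0,1],[0,0,0]],[0.65,[0,0,1],[0,0,0]],[0.65,[0,0,1],[0,0,0]],[0.65,[0,0,1],[0,0,0]],[0.65,[0,0,-10],[0,0,0]],[0.65,[0,0,-40],[0,0,0]],[0.65,[0,0,-90],[0,0,0]],[0.65,[0,0,-140],[0,0,0]],[0.65,[0,0,-160],[0,0,0]],[0.65,[0,0,-160],[0,0,0]]])

```text
time_s: 5.8
tcp_pos: [0.6044, 0.0473, 0.184]
eef_rot: [-179.8, -0.4, -8.0]
contact_force: [0.2, -0.4, -0.3]
gripper_width: 0.0569
gripper_force: 0.0
```

```bash
cat >> h.py <<'E'
B['inblock']=(.53,.68,-.02,.11,.03,.045)
E
python3 - <<'E'
from h import *
for n in ['wrist','side','scene']:
    p,d,c=cap(n); meas(n,c,d)
    if n=='wrist': pockets(p,d,c)
go(348.5,295.5,180,-102.5)
E
```

```text
wrist red 8015 [612.1 134.8] [255.3 124.6] 82.0 z 0.0147
wrist blue 4912 [ 640.6 -145.3] [156.9  93. ] 87.1 z 0.0146
wrist jar 838 [467.5  52.6] [42.6 32.2] 83.0 z 0.0525
wrist inblock 3565 [602.6  47.6] [90.3 46.1] -7.4 z 0.0361
pocket R 1510 [599.9  48.4] [109.8  65.9] -7.7 z 0.0062 px [260 163]
pocket R 6122 [611.4 135.6] [93.8 93.6] 82.4 z 0.0062 px [185 172]
pocket R 2713 [623.4 223.1] [65.2 63.5] -8.1 z 0.0063 px [112 174]
pocket B 4046 [ 639.  -178.9] [77.  74.8] -2.9 z 0.0061 px [452 113]
pocket B 1599 [ 643.  -100.6] [46.5 45.2] -3.1 z 0.0061 px [387 118]
side red 385 [612.  127.3] [256.6 125.5] 82.0 z 0.0132
side blue 517 [ 641.  -145.8] [160.2  93.6] 86.6 z 0.0143
side baren 57 [346.9 293.4] [55.9 22.6] -9.7 z 0.0399
side disc 116 [346.6 278.9] [68.  43.8] -3.6 z 0.0122
side jar 102 [462.2  48.8] [44.4 40.3] 78.3 z 0.0502
side seal 59 [446.2 -67.4] [31.5 26. ] -86.7 z 0.0579
side black 162 [ 431.2 -182.2] [42.6 40.9] 78.4 z 0.0521
side pot 296 [ 349.7 -300.4] [54.6 54.3] 10.9 z 0.0344
side inblock 255 [603.1  43.9] [90.5 49.6] -9.4 z 0.0338
scene red 706 [614.5 130.4] [255.1 130. ] 83.0 z 0.0138
scene blue 301 [ 644.1 -147. ] [159.4  97.5] 86.9 z 0.0132
scene baren 57 [350.4 293.2] [61.6 17.7] -13.3 z 0.0401
scene disc 143 [353.5 294.7] [68.8 68.1] 15.8 z 0.013
scene jar 87 [462.4  51.6] [49.2 39.9] 26.5 z 0.0507
scene seal 33 [449.6 -64.9] [29.9 25. ] -1.6 z 0.059
scene black 73 [ 435.2 -179. ] [44.3 40.6] 62.8 z 0.0508
scene pot 74 [ 352.1 -301.5] [55.7 49.7] 34.5 z 0.034
scene inblock 272 [606.1  44.4] [92.5 50.4] -7.1 z 0.0347
from [601.6  46.7 178.3  -8.1] delta [-285.6 -210.7   -1.7] rz 1.648
```

Block seated: it is within 3 mm of the pocket centre and its top is at 36 mm. Next the baren, handle across the fingers, going by the wrist measurement.

Emit:
carry_out(deltas=[[0.5,[-286,-211.5,60],[0,0,0.085]],[0.5,[-286,-211.5,60],[0,0,0.085]],[0.5,[-286,-211.5,60],[0,0,0.085]],[0.5,[-286,-211.5,60],[0,0,0.085]],[0.5,[-286,-211.5,60],[0,0,0.085]],[0.5,[-286,-211.5,60],[0,0,0.085]],[0.5,[-286,-211.5,60],[0,0,0.085]],[0.5,[-286,-211.5,60],[0,0,0.085]],[0.5,[-286,-211.5,60],[0,0,0.085]],[0.5,[-286,-211.5,60],[0,0,0.085]]])

```text
time_s: 6.95
tcp_pos: [0.3486, 0.2958, 0.118]
eef_rot: [179.9, 0.0, -12.9]
contact_force: [0.5, -1.5, 0.3]
gripper_width: 0.0439
gripper_force: 0.0
```

Run:
```python
from h import *
p,d,c=cap('wrist'); meas('wrist',c,d)
go(348.4,296.9,17,-13.1)
cv2.imwrite('pics/w3.png',p[...,::-1])
```

```text
wrist baren 1310 [347.5 297.4] [59.6 15.6] -13.3 z 0.0425
wrist disc 3314 [348.2 297.6] [70.3 70. ] 76.3 z 0.0148
from [349.  295.6 118.1 -13. ] delta [ -0.9  -1.2 101.1] rz 0.002
```

View pics/w3.png

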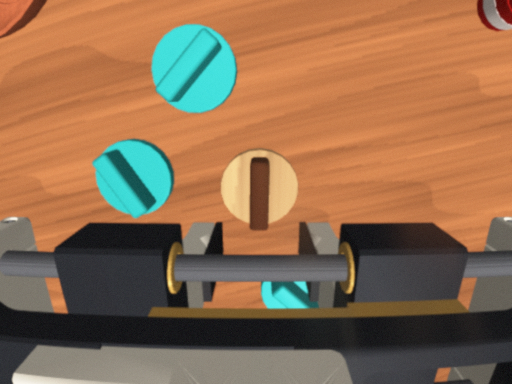

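The wooden baren with dark handle is at (259,187), lined up between the fingers. The turquoise ones at (194,68), (134,177) and (290,292) are clear of it.

Emit:
carry_out(deltas=[[0.5,[-1,-1.5,40],[0,0,0]],[0.5,[-1,-1.5,75],[0,0,0]],[0.5,[-1,-1.5,95],[0,0,0]],[0.5,[-1,-1.5,101],[0,0,0]],[0.5,[-1,-1.5,101],[0,0,0]],[0.5,[-1,-1.5,101],[0,0,0]],[0,[-1,-1.5,101],[0,0,0]],[0,[-1,-1.5,101],[0,0,0]],[0,[-1,-1.5,101],[0,0,0]],[0,[-1,-1.5,101],[0,0,0]],[0,[-1,-1.5,101],[0,0,0]]])

```text
time_s: 8.1
tcp_pos: [0.3481, 0.2981, 0.0179]
eef_rot: [-180.0, -0.0, -12.9]
contact_force: [-0.9, -0.9, 6.0]
gripper_width: 0.0159
gripper_force: 15.0
```

Run:
```python
from h import *
go(611.9,135,127,-8)
```

```text
from [348.1 298.1  17.9 -12.9] delta [ 293.6  100.  -109.1] rz -0.086
```

Emit:
carry_out(deltas=[[0,[0,0,-40],[0,0,0]],[0,[0,0,-85],[0,0,0]],[0,[293.5,100,-110],[0,0,-0.085]],[0,[293.5,100,-110],[0,0,-0.085]],[0,[293.5,100,-110],[0,0,-0.085]],[0,[293.5,100,-110],[0,0,-0.085]],[0,[293.5,100,-110],[0,0,-0.085]],[0,[293.5,100,-110],[0,0,-0.085]],[0,[293.5,100,-110],[0,0,-0.085]],[0,[293.5,100,-110],[0,0,-0.085]],[0,[293.5,100,-110],[0,0,-0.085]],[0,[293.5,100,-110],[0,0,-0.085]]])

```text
time_s: 9.3
tcp_pos: [0.6106, 0.1355, 0.1274]
eef_rot: [180.0, 0.0, -8.0]
contact_force: [0.2, -0.5, 0.0]
gripper_width: 0.0158
gripper_force: 15.0
```

Run:
```python
from h import *
go(611.9,135,23.5,-8)
```

```text
from [610.6 135.5 127.4  -8. ] delta [  1.4   0.3 103.9] rz -0.0
```

Emit:
carry_out(deltas=[[0,[1,0,45],[0,0,0]],[0,[1,0,80],[0,0,0]],[0,[1,0,98],[0,0,0]],[0,[1,0,104],[0,0,0]],[0,[1,0,104],[0,0,0]],[0,[1,0,104],[0,0,0]],[0.4,[1,0,104],[0,0,0]],[0.4,[1,0,104],[0,0,0]],[0.4,[1,0,104],[0,0,0]],[0.4,[1,0,80],[0,0,0]],[0.4,[1,0,30],[0,0,0]],[0.4,[1,0,-20],[0,0,0]]])

```text
time_s: 10.5
tcp_pos: [0.6121, 0.1342, 0.1484]
eef_rot: [179.9, 0.1, -8.1]
contact_force: [1.0, 0.5, 0.1]
gripper_width: 0.0348
gripper_force: 0.0
```

Run:
```python
from h import *
go(462,53.5,110,-98,[611.6,135.5,147.4,-8])
```

```text
from [611.6 135.5 147.4  -8. ] delta [-136.7  102.    37.4] rz 1.571
```

Emit:
carry_out(deltas=[[1,[-137,102,0],[0,0,1.57]],[1,[-137,102,0],[0,0,1.57]],[1,[-137,102,0],[0,0,1.57]],[1,[-137,102,0],[0,0,1.57]],[1,[-137,102,0],[0,0,1.57]],[1,[-137,102,0],[0,0,1.57]],[1,[-137,102,0],[0,0,1.57]],[1,[-137,102,0],[0,0,1.57]],[1,[-137,102,0],[0,0,1.57]],[1,[-137,102,0],[0,0,1.57]],[1,[-137,102,0],[0,0,1.57]],[1,[-137,102,0],[0,0,1.57]]])

```text
time_s: 11.7
tcp_pos: [0.4628, 0.0529, 0.1478]
eef_rot: [-180.0, 0.0, -98.1]
contact_force: [-0.7, 0.5, 0.0]
gripper_width: 0.0878
gripper_force: 0.0
```

```bash
cat >> h.py <<'E'
B['inbaren']=(.56,.67,.09,.18,.042,.055)
B['indisc']=(.56,.67,.09,.18,.017,.022)
E
python3 - <<'E'
from h import *
p,d,c=cap('wrist'); meas('wrist',c,d); pockets(p,d,c)
p,d,c=cap('side'); meas('side',c,d)
go(462,53.5,18,-98)
E
```

```text
wrist red 3009 [608.2 105.5] [196.3 124.8] 82.4 z 0.0148
wrist blue 4714 [ 642.7 -111.3] [94.5 87.9] -3.0 z 0.0149
wrist jar 1834 [461.   53.5] [43.  42.9] -2.0 z 0.0528
wrist seal 1201 [446.6 -63.6] [26.6 26.2] 6.0 z 0.0605
wrist inblock 4087 [602.4  47.3] [91.3 45.8] -8.0 z 0.0362
wrist indisc 103 [616.2 105.1] [22.1  7.9] 17.3 z 0.0198
pocket R 1316 [601.9  49. ] [107.9  64.8] -7.8 z 0.0064 px [146 176]
pocket R 301 [614.1 100.1] [36.5 19.4] -7.1 z 0.0064 px [128 233]
pocket R 234 [583.6 174.4] [24.  21.1] 79.5 z 0.0064 px [175 289]
pocket R 211 [606.1 203.9] [29.  15.7] -12.3 z 0.0065 px [162 311]
pocket B 667 [ 644.4 -145.7] [74.5 15.1] -7.7 z 0.0063 px [37  5]
pocket B 1917 [ 645.1 -100. ] [46.2 44.2] 87.3 z 0.0064 px [53 52]
side red 463 [612.2 129.3] [257.5 124.9] 82.2 z 0.0133
side blue 501 [ 640.4 -146. ] [161.2  94. ] 87.4 z 0.0142
side jar 107 [460.6  50.4] [45.3 41.6] -82.7 z 0.05
side seal 57 [446.3 -66.8] [29.1 25.5] -85.0 z 0.0582
side black 161 [ 431.1 -182. ] [42.2 40.7] 77.5 z 0.0524
side pot 286 [ 350.5 -300.3] [54.1 52.9] -45.2 z 0.0343
side inblock 267 [602.2  42.7] [91.5 51.5] -10.4 z 0.0336
side inbaren 51 [611.5 131. ] [58.9 19.8] 1.5 z 0.0454
side indisc 69 [608.9 114.1] [67.7 39.1] -11.7 z 0.019
from [462.8  52.9 147.7 -97.9] delta [ -0.5   0.9 129.7] rz 0.002
```

Emit:
carry_out(deltas=[[1,[-0.5,1,45],[0,0,0]],[1,[-0.5,1,85],[0,0,0]],[1,[-0.5,1,115],[0,0,0]],[1,[-0.5,1,127],[0,0,0]],[1,[-0.5,1,130],[0,0,0]],[1,[-0.5,1,130],[0,0,0]],[0.2,[-0.5,1,130],[0,0,0]],[0.2,[-0.5,1,130],[0,0,0]],[0.2,[-0.5,1,130],[0,0,0]],[0.2,[-0.5,1,130],[0,0,0]],[0.2,[-0.5,1,130],[0,0,0]],[0.2,[-0.5,1,130],[0,0,0]]])

```text
time_s: 13.0
tcp_pos: [0.462, 0.0536, 0.0177]
eef_rot: [-180.0, 0.0, -98.0]
contact_force: [-0.3, 0.1, -0.3]
gripper_width: 0.0453
gripper_force: 0.0
```

Run:
```python
from h import *
go(623.7,222.3,130,-98)
```

```text
from [462.   53.6  17.7 -98. ] delta [-189.6 -136.6 -112.3] rz -0.0
```

Emit:
carry_out(deltas=[[0.2,[0,0,0],[0,0,0]],[0.2,[0,0,0],[0,0,0]],[0.2,[0,0,0],[0,0,0]],[0.2,[0,0,-20],[0,0,0]],[0.2,[0,0,-60],[0,0,0]],[0.2,[0,0,-112],[0,0,0]]])

```text
time_s: 13.6
tcp_pos: [0.4602, 0.0528, 0.1271]
eef_rot: [179.8, -0.2, -98.0]
contact_force: [1.7, 1.5, -1.9]
gripper_width: 0.0435
gripper_force: 15.0
```

Emit:
carry_out(deltas=[[0.2,[-189.5,-136.5,0],[0,0,0]],[0.2,[-189.5,-136.5,0],[0,0,0]],[0.2,[-189.5,-136.5,0],[0,0,0]],[0.2,[-189.5,-136.5,0],[0,0,0]],[0.2,[-189.5,-136.5,0],[0,0,0]],[0.2,[-189.5,-136.5,0],[0,0,0]],[0.2,[-189.5,-136.5,0],[0,0,0]],[0.2,[-189.5,-136.5,0],[0,0,0]],[0.2,[-189.5,-136.5,0],[0,0,0]]])

```text
time_s: 14.5
tcp_pos: [0.6229, 0.2214, 0.1278]
eef_rot: [180.0, -0.0, -98.0]
contact_force: [-0.2, -0.3, -1.4]
gripper_width: 0.0437
gripper_force: 15.0
```

Run:
```python
from h import *
p,d,c=cap('wrist'); meas('wrist',c,d); pockets(p,d,c)
go(623.5,222,23,-98)
```

```text
wrist red 11560 [616.1 162.2] [198.8 125. ] 82.3 z 0.0148
wrist inblock 207 [605.7  70.5] [89.6  1.5] -7.9 z 0.0323
wrist inbaren 1622 [611.6 136.5] [60.  15.8] -8.1 z 0.0476
wrist indisc 3908 [612.2 136.6] [70.9 70.1] -7.3 z 0.0197
pocket R 1567 [603.4  70.5] [110.3  17.2] -8.1 z 0.0062 px [259  13]
pocket R 5648 [612.3 134.3] [94.9 94.5] 82.3 z 0.0062 px [257  81]
pocket R 3385 [624.3 221.5] [66.2 64.6] -7.7 z 0.0063 px [257 173]
from [623.  221.5 128.  -98. ] delta [ -0.5  -0.4 105. ] rz -0.001
```

Baren is centred in its pocket: (612,136.6) against (612.3,134.3). The jar is over its own pocket, so lower it and let go.

Emit:
carry_out(deltas=[[0.2,[0,-1,45],[0,0,0]],[0.2,[0,-1,80],[0,0,0]],[0.2,[0,-1,98],[0,0,0]],[0.2,[0,-1,104],[0,0,0]],[0.2,[0,-1,105],[0,0,0]],[0.2,[0,-1,105],[0,0,0]],[0.2,[0,-1,105],[0,0,0]],[0.7,[0,-1,105],[0,0,0]],[0.7,[0,-1,105],[0,0,0]],[0.7,[0,-1,105],[0,0,0]],[0.7,[0,-1,105],[0,0,0]]])

```text
time_s: 15.65
tcp_pos: [0.6245, 0.2221, 0.0227]
eef_rot: [-180.0, 0.0, -98.0]
contact_force: [-0.5, -0.6, -0.1]
gripper_width: 0.0612
gripper_force: 0.0
```

Emit:
carry_out(deltas=[[0.7,[0,0,-20],[0,0,0]],[0.7,[0,0,-60],[0,0,0]],[0.7,[0,0,-105],[0,0,0]],[0.7,[0,0,-125],[0,0,0]],[0.7,[0,0,-125],[0,0,0]]])

```text
time_s: 16.15
tcp_pos: [0.6265, 0.2231, 0.1521]
eef_rot: [-179.7, 0.2, -98.0]
contact_force: [0.5, 0.3, -0.5]
gripper_width: 0.0616
gripper_force: 0.0
```

```bash
cat >> h.py <<'E'
B['injar']=(.57,.68,.17,.27,.05,.07)
E
python3 - <<'E'
from h import *
p,d,c=cap('wrist'); meas('wrist',c,d)
print('pot'); go(351,-297,130,-93)
print('seal'); go(446.6,-63.6,130,-84)
E
```

```text
wrist red 10308 [615.9 160.2] [203.2 125.1] 82.2 z 0.0148
wrist inblock 826 [605.3  68.8] [89.  5.] -8.1 z 0.0355
wrist inbaren 1397 [612.1 136.3] [59.8 16.5] -7.1 z 0.0476
wrist indisc 3291 [612.  136.7] [71.2 70.5] -48.1 z 0.0197
wrist injar 1854 [623.8 222.1] [43.  42.7] 81.6 z 0.0578
pot
from [625.2 222.6 149.6 -98. ] delta [552.8 199.1  19.6] rz -0.088
seal
from [625.2 222.6 149.6 -98. ] delta [308.3 137.   19.6] rz -0.245
```

Emit:
carry_out(deltas=[[1,[553,199,0],[0,0,-0.09]],[1,[553,199,0],[0,0,-0.09]],[1,[553,199,0],[0,0,-0.09]],[1,[553,199,0],[0,0,-0.09]],[1,[553,199,0],[0,0,-0.09]],[1,[553,199,0],[0,0,-0.09]],[1,[553,199,0],[0,0,-0.09]],[1,[553,199,0],[0,0,-0.09]],[1,[553,199,0],[0,0,-0.09]],[1,[553,199,0],[0,0,-0.09]],[1,[553,199,0],[0,0,-0.09]],[1,[553,199,0],[0,0,-0.09]]])

```text
time_s: 17.4
tcp_pos: [0.3479, -0.2993, 0.1466]
eef_rot: [179.9, 0.0, -92.9]
contact_force: [0.6, 0.3, -0.4]
gripper_width: 0.0876
gripper_force: 0.0
```

Emit:
carry_out(deltas=[[1,[0,0,0],[0,0,0]],[1,[0,0,0],[0,0,0]],[1,[0,0,0],[0,0,0]],[1,[0,0,0],[0,0,0]]])

```text
time_s: 17.8
tcp_pos: [0.3506, -0.2969, 0.1473]
eef_rot: [180.0, 0.0, -92.8]
contact_force: [-0.4, -0.2, 0.4]
gripper_width: 0.0876
gripper_force: 0.0
```

Run:
```python
from h import *
p,d,c=cap('wrist'); meas('wrist',c,d)
go(351,-297,12,-93)
cv2.imwrite('pics/w4.png',p[...,::-1])
```

```text
wrist black 1233 [ 429.3 -182.4] [43.5 38.2] -2.5 z 0.0528
wrist pot 2581 [ 349.4 -298. ] [54.9 54.3] -8.3 z 0.0352
from [ 350.7 -296.9  147.4  -92.8] delta [ 1.000e-01 -3.000e-01  1.354e+02] rz 0.004
```

View pics/w4.png

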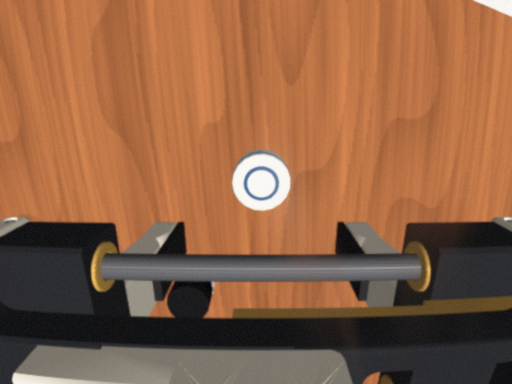

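The pot is centred between the fingers at (261,182), and the black jar at (190,298) is clear of them. Descend.

Emit:
carry_out(deltas=[[1,[1,1,45],[0,0,0]],[1,[1,1,90],[0,0,0]],[1,[1,1,120],[0,0,0]],[1,[1,1,132],[0,0,0]],[1,[1,1,135],[0,0,0]],[1,[1,1,135],[0,0,0]],[0.4,[1,1,135],[0,0,0]],[0.4,[1,1,135],[0,0,0]],[0.4,[1,1,135],[0,0,0]],[0.4,[1,1,135],[0,0,0]],[0.4,[1,1,135],[0,0,0]],[0.4,[1,1,135],[0,0,0]]])

```text
time_s: 19.05
tcp_pos: [0.3495, -0.2989, 0.013]
eef_rot: [-180.0, -0.0, -92.9]
contact_force: [-0.6, 1.8, 5.8]
gripper_width: 0.0553
gripper_force: 15.0
```

Emit:
carry_out(deltas=[[0.4,[0,0,0],[0,0,0]],[0.4,[0,0,-20],[0,0,0]],[0.4,[0,0,-65],[0,0,0]],[0.4,[0,0,-110],[0,0,0]],[0.4,[0,0,-110],[0,0,0]]])

```text
time_s: 19.55
tcp_pos: [0.3524, -0.3002, 0.128]
eef_rot: [-179.5, -0.2, -92.8]
contact_force: [-0.4, 0.7, -2.4]
gripper_width: 0.0555
gripper_force: 15.0
```

Run:
```python
from h import *
go(639.2,-178.5,122,-93)
```

```text
from [ 352.4 -300.2  128.   -92.8] delta [-135.6 -280.5    6. ] rz 0.003
```

Emit:
carry_out(deltas=[[0.4,[-135,-282,0],[0,0,0]],[0.4,[-135,-282,0],[0,0,0]],[0.4,[-135,-282,0],[0,0,0]],[0.4,[-135,-282,0],[0,0,0]],[0.4,[-135,-282,0],[0,0,0]],[0.4,[-135,-282,0],[0,0,0]],[0.4,[-135,-282,0],[0,0,0]],[0.4,[-135,-282,0],[0,0,0]],[0.4,[-135,-282,0],[0,0,0]],[0.4,[-135,-282,0],[0,0,0]],[0.4,[-135,-282,0],[0,0,0]]])

```text
time_s: 20.65
tcp_pos: [0.6366, -0.1786, 0.1229]
eef_rot: [-180.0, 0.0, -92.9]
contact_force: [-0.5, -0.4, -0.9]
gripper_width: 0.0556
gripper_force: 15.0
```

Run:
```python
from h import *
p,d,c=cap('wrist'); meas('wrist',c,d); pockets(p,d,c)
go(639.2,-178.3,18.3,-93)
```

```text
wrist blue 2068 [ 640.7 -144.9] [154.5  92.5] 86.9 z 0.0148
wrist black 1545 [ 437.2 -178.2] [43.6 31. ] -80.0 z 0.0525
pocket B 3774 [ 638.7 -181.3] [77.5 63.7] -2.9 z 0.0063 px [256 169]
from [ 636.8 -178.6  123.   -92.9] delta [ -0.4  -2.4 104.7] rz 0.001
```

Emit:
carry_out(deltas=[[0.4,[-2,-2.5,45],[0,0,0]],[0.4,[-2,-2.5,80],[0,0,0]],[0.4,[-2,-2.5,98],[0,0,0]],[0.4,[-2,-2.5,104],[0,0,0]],[0.4,[-2,-2.5,104.5],[0,0,0]],[0.4,[-2,-2.5,104.5],[0,0,0]],[0.4,[-2,-2.5,104.5],[0,0,0]],[0.85,[-2,-2.5,104.5],[0,0,0]],[0.85,[-2,-2.5,104.5],[0,0,0]],[0.85,[-2,-2.5,104.5],[0,0,0]],[0.85,[-2,-2.5,104.5],[0,0,0]]])

```text
time_s: 21.8
tcp_pos: [0.6403, -0.1761, 0.0183]
eef_rot: [-180.0, 0.0, -92.9]
contact_force: [-0.9, -0.0, 0.0]
gripper_width: 0.0739
gripper_force: 0.0
```

Emit:
carry_out(deltas=[[0.85,[0,0,-20],[0,0,0]],[0.85,[0,0,-60],[0,0,0]],[0.85,[0,0,-105],[0,0,0]],[0.85,[0,0,-130],[0,0,0]],[0.85,[0,0,-130],[0,0,0]]])

```text
time_s: 22.3
tcp_pos: [0.6428, -0.1765, 0.1533]
eef_rot: [-179.5, -0.0, -92.8]
contact_force: [-0.4, 0.3, -0.6]
gripper_width: 0.074
gripper_force: 0.0
```

```bash
cat >> h.py <<'E'
B['inpot']=(.58,.7,-.23,-.12,.03,.045)
E
python3 - <<'E'
from h import *
p,d,c=cap('wrist'); meas('wrist',c,d); pockets(p,d,c)
print('seal'); go(446.6,-63.6,148,-84)
E
```

```text
wrist blue 4023 [ 640.  -155.3] [133.6  92.4] 87.1 z 0.0148
wrist black 1630 [ 431.  -179.1] [43.3 42.6] 9.3 z 0.0526
wrist inpot 2598 [ 640.4 -175.1] [54.7 54.7] 89.5 z 0.0402
pocket B 2214 [ 639.1 -174.8] [77.3 76.4] -3.6 z 0.0063 px [265 166]
pocket B 1162 [ 642.9 -101. ] [45.9 37. ] -3.3 z 0.0064 px [263 239]
seal
from [ 641.4 -176.1  150.6  -92.9] delta [-102.7  200.2    2.6] rz -0.155
```

Emit:
carry_out(deltas=[[0.85,[-102.5,200,0],[0,0,-0.155]],[0.85,[-102.5,200,0],[0,0,-0.155]],[0.85,[-102.5,200,0],[0,0,-0.155]],[0.85,[-102.5,200,0],[0,0,-0.155]],[0.85,[-102.5,200,0],[0,0,-0.155]],[0.85,[-102.5,200,0],[0,0,-0.155]],[0.85,[-102.5,200,0],[0,0,-0.155]],[0.85,[-102.5,200,0],[0,0,-0.155]],[0.85,[-102.5,200,0],[0,0,-0.155]],[0.85,[-102.5,200,0],[0,0,-0.155]]])

```text
time_s: 23.35
tcp_pos: [0.4458, -0.0641, 0.1476]
eef_rot: [179.9, -0.0, -84.0]
contact_force: [-0.5, -0.1, -0.5]
gripper_width: 0.0744
gripper_force: 0.0
```

Run:
```python
from h import *
p,d,c=cap('wrist'); meas('wrist',c,d)
go(446.6,-63.6,20,-84)
```

```text
wrist red 219 [607.   14.4] [101.6  18.3] -9.4 z 0.0147
wrist blue 5653 [ 640.9 -143.4] [152.4  94.6] 87.1 z 0.0148
wrist seal 881 [446.6 -64.1] [26.  25.9] 5.3 z 0.0606
wrist black 2436 [ 430.3 -178.7] [42.9 42.5] 35.3 z 0.0527
wrist inpot 3292 [ 639.3 -174.4] [55.6 55. ] 56.2 z 0.0402
from [445.8 -64.1 147.6 -84. ] delta [ -0.4  -0.9 127.6] rz -0.001
```

Emit:
carry_out(deltas=[[0.85,[0,-0.5,45],[0,0,0]],[0.85,[0,-0.5,85],[0,0,0]],[0.85,[0,-0.5,115],[0,0,0]],[0.85,[0,-0.5,125],[0,0,0]],[0.85,[0,-0.5,127],[0,0,0]],[0.85,[0,-0.5,127],[0,0,0]],[0,[0,-0.5,127],[0,0,0]],[0,[0,-0.5,127],[0,0,0]],[0,[0,-0.5,127],[0,0,0]],[0,[0,-0.5,127],[0,0,0]],[0,[0,-0.5,127],[0,0,0]],[0,[0,-0.5,127],[0,0,0]]])

```text
time_s: 24.6
tcp_pos: [0.4461, -0.0637, 0.0212]
eef_rot: [-180.0, 0.0, -84.0]
contact_force: [-0.5, 0.0, -0.5]
gripper_width: 0.0321
gripper_force: 0.0
```

Emit:
carry_out(deltas=[[0,[0,0,0],[0,0,0]],[0,[0,0,0],[0,0,0]],[0,[0,0,0],[0,0,0]],[0,[0,0,-20],[0,0,0]],[0,[0,0,-60],[0,0,0]],[0,[0,0,-105],[0,0,0]],[0,[0,0,-105],[0,0,0]]])

```text
time_s: 25.3
tcp_pos: [0.4495, -0.0632, 0.1314]
eef_rot: [-179.5, 0.0, -83.9]
contact_force: [0.7, 0.3, -1.3]
gripper_width: 0.0256
gripper_force: 15.0
```

Run:
```python
from h import *
go(642.8,-98.7,126,-92.5)
```

```text
from [449.5 -63.2 131.4 -83.9] delta [  55.8 -188.5    5.4] rz 0.15
```

Emit:
carry_out(deltas=[[0,[55.5,-192,0],[0,0,0.15]],[0,[55.5,-192,0],[0,0,0.15]],[0,[55.5,-192,0],[0,0,0.15]],[0,[55.5,-192,0],[0,0,0.15]],[0,[55.5,-192,0],[0,0,0.15]],[0,[55.5,-192,0],[0,0,0.15]],[0,[55.5,-192,0],[0,0,0.15]],[0,[55.5,-192,0],[0,0,0.15]],[0,[55.5,-192,0],[0,0,0.15]],[0,[55.5,-192,0],[0,0,0.15]]])

```text
time_s: 26.3
tcp_pos: [0.6425, -0.0985, 0.1269]
eef_rot: [-179.9, 0.0, -92.6]
contact_force: [-0.2, -0.5, -0.8]
gripper_width: 0.0262
gripper_force: 15.0
```

Run:
```python
from h import *
p,d,c=cap('wrist'); meas('wrist',c,d); pockets(p,d,c)
go(642.8,-99,26.5,-92.8)
```

```text
wrist red 122 [639.7  30.9] [43.8 19.7] -1.0 z 0.0149
wrist blue 6805 [ 640.6 -144.9] [154.7  92.8] 87.3 z 0.0148
wrist black 864 [ 444.4 -177.1] [42.4 18.7] -83.0 z 0.0522
wrist inblock 240 [626.9  21.9] [33.6  6.1] -2.7 z 0.0351
wrist inpot 3849 [ 640.  -174.7] [55.4 54.7] 2.5 z 0.0401
pocket B 3521 [ 639.  -176.1] [77.6 77.6] 86.9 z 0.0062 px [261  94]
pocket B 2150 [643.1 -98.2] [47.2 45.5] -2.6 z 0.0063 px [259 180]
from [642.6 -98.5 126.8 -92.6] delta [  0.4  -0.2 100.3] rz 0.004
```

Directly over the pocket, which measures (643.1,-98.2). Lower and let go.

Emit:
carry_out(deltas=[[0,[0,-0.5,45],[0,0,0]],[0,[0,-0.5,80],[0,0,0]],[0,[0,-0.5,94],[0,0,0]],[0,[0,-0.5,99],[0,0,0]],[0,[0,-0.5,100],[0,0,0]],[0,[0,-0.5,100],[0,0,0]],[0,[0,-0.5,100],[0,0,0]],[0.55,[0,-0.5,100],[0,0,0]],[0.55,[0,-0.5,100],[0,0,0]],[0.55,[0,-0.5,100],[0,0,0]],[0.55,[0,-0.5,100],[0,0,0]]])

```text
time_s: 27.45
tcp_pos: [0.6434, -0.0988, 0.0262]
eef_rot: [-180.0, 0.0, -92.6]
contact_force: [-0.1, -0.4, -0.8]
gripper_width: 0.0471
gripper_force: 0.0
```

Emit:
carry_out(deltas=[[0.55,[0,0,-20],[0,0,0]],[0.55,[0,0,-60],[0,0,0]],[0.55,[0,0,-105],[0,0,0]],[0.55,[0,0,-150],[0,0,0]],[0.55,[0,40,-190],[0,0,0]],[0.55,[0,80,-190],[0,0,0]],[0.55,[0,100,-190],[0,0,0]],[0.55,[0,100,-190],[0,0,0]],[0.55,[0,100,-190],[0,0,0]],[0.55,[0,100,-190],[0,0,0]]])

```text
time_s: 28.45
tcp_pos: [0.5441, -0.0943, 0.2159]
eef_rot: [-180.0, -0.0, -92.6]
contact_force: [0.6, -0.6, 0.7]
gripper_width: 0.0485
gripper_force: 0.0
```

```bash
cat >> h.py <<'E'
B['inseal']=(.60,.69,-.14,-.05,.055,.075)
E
python3 - <<'E'
from h import *
for n in ['wrist','side']:
    p,d,c=cap(n); meas(n,c,d); 
    if n=='wrist': pockets(p,d,c)
    if n=='side': cv2.imwrite('pics/end.png',cv2.resize(p[90:300,150:430,::-1],(800,600),interpolation=cv2.INTER_CUBIC))
E
```

```text
wrist red 727 [584.7  63.7] [107.3  89.3] 82.3 z 0.0147
wrist blue 4020 [ 641.1 -144.9] [154.8  93.6] 86.9 z 0.0148
wrist black 1410 [ 430.7 -178.9] [42.9 42.7] -57.9 z 0.0526
wrist inblock 482 [588.3  63.6] [57.9 20.3] -6.3 z 0.0362
wrist indisc 139 [609.8 104.4] [44.8  8.9] -1.0 z 0.0194
wrist inpot 2072 [ 639.5 -175. ] [55.2 54.5] -67.0 z 0.0402
wrist inseal 611 [643.6 -99.4] [25.5 25.5] 87.5 z 0.0656
pocket R 176 [573.5  26. ] [62.6  6.7] -9.6 z 0.0066 px [243 250]
pocket R 374 [595.5 106.5] [67.6 22.7] -6.6 z 0.0064 px [234 298]
pocket B 1790 [ 640.1 -176.2] [76.7 76.2] 87.1 z 0.0063 px [184  97]
pocket B 550 [644.3 -98.3] [45.7 45.2] 87.2 z 0.0063 px [185 158]
side red 476 [612.2 128.5] [257.6 125.4] 81.8 z 0.0134
side blue 458 [ 640.7 -145.8] [162.5  93.7] 86.1 z 0.0143
side black 157 [ 431.1 -182. ] [42.6 40.9] 79.0 z 0.0527
side inblock 264 [601.7  40.7] [89.6 51.1] -6.4 z 0.034
side inbaren 33 [621.4 129.1] [37.1 13.2] -4.4 z 0.0455
side indisc 64 [606.2 115.8] [55.3 33.7] -7.8 z 0.0185
side inpot 236 [ 640.2 -177.2] [55.4 52.3] 79.9 z 0.0393
side inseal 61 [ 643.1 -102.6] [26.9 23.7] 87.3 z 0.0626
```

View pics/end.png

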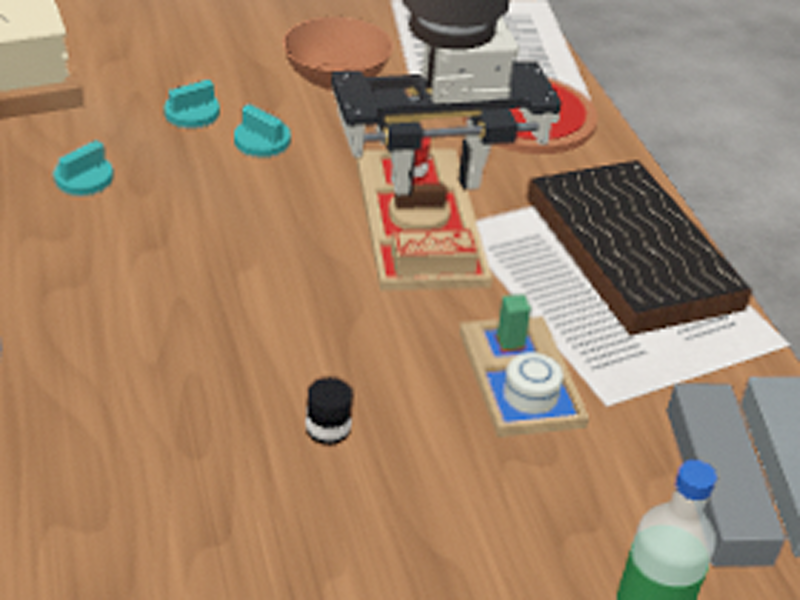

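All five things sit upright in their pockets: block (430,250), baren (420,205), red jar (420,160), seal (513,325) and pot (533,385). The black jar, bottle and bowl have not moved, and the gripper is clear. Handing in.

```bash
python3 -c "
from plant import r
print(r.close_job())"
```

```text
the job is handed in; nothing more can be done
None
```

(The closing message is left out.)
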